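# Press a glued phone screen under a board and weight

## Task

The phone's screen has just been glued: lay the phone, screen up, squarely and centred on the raised gluing block, then lay the plywood pressing board squarely over it, and last the steel weight, handle up, squarely in the middle of the board, so that all three make one straight pile lined up with the block. Let go of each piece before fetching the next, and set everything down gently, without dropping or pushing down on the glued screen. Leave the multimeter, the solder spool and the jar where they are.

Things in the scene. Friction and masses are not known exactly. Their poses are not given: they have to be found in the camera images.
- block_top (a point): Centre of the top of the gluing block, a fixed stand on the bench mat: narrow aluminium block with a black rubber top 116 x 48 mm (x, y), on a dark steel foot 150 x 100 x 6 mm. The top is level, 39 mm above the table (36 mm above the mat). x runs along the long side, z up. The phone's edges overhang this top by 7 to 9 mm all round. Either end of x counts as the same way round throughout.
- phone_center (a point): Centre (half-way up) of the black phone in its hard case, a flat slab 134 x 62 x 12 mm (x, y, z), 0.2 kg, dark glass screen on top, lying screen up on the blue bench mat (a fixed mat whose top is 3 mm above the table). x along its length, z up out of the screen. It can be gripped across its 62 mm width.
- board_center (a point): Centre (half-way up) of the pressing board, a plain plywood slab 130 x 62 x 12 mm (x, y, z), about 0.08 kg, lying flat on the bench mat. x along its length, z up. It can be gripped across its 62 mm width.
- weight_center (a point): Middle of the weight, half-way up its 44 mm height (22 mm above its underside): a flat steel plate 120 x 56 x 10 mm (x, y, z), with an upright black plastic handle fin on its centre, 70 mm long (x), 16 mm wide (y), rising 34 mm above the plate. About 0.45 to 0.75 kg. x along its length, z up. Grip the fin across its 16 mm width.
- phone: The same phone; origin at the centre of its underside.
- board: The same board; origin at the centre of its underside.
- weight: The same weight; origin at the centre of its underside.
- block: The gluing block, fixed; origin at the centre of its underside, on the mat.
- multimeter: Bystander: blue and black multimeter lying on its back, 160 x 80 x 45 mm, at the far edge of the mat; origin at the centre of its underside, x along its length.
- spool: Bystander: metal solder spool standing on its flange, 60 mm across, 46 mm high; origin at the centre of its underside.
- flux_jar: Bystander: closed jar, 56 mm across, 60 mm high; origin at the centre of its underside.
Things that resemble listed ones, but are neither listed nor needed, are in the scene too. Leave any turquoise look-alike of the weight alone. There is more than one size of the board; the job needs the larger.

How it is judged:
By the outcome, as a careful person would: the job done as asked, in the order asked, and still so for the second after the job is handed in, with the robot touching nothing.
It also fails if it takes over 72 s, if anything falls off the work surface, if the arm or the gripper's body presses on something with over 40 N, if the wrist force passes 120 N, or if a joint passes its speed limit or range.

## Robot

A 6-joint arm with a two-finger parallel gripper is mounted at the origin on the work surface. World frame = base frame: x ahead of the robot, y to its left, z up, the work surface at z = 0. Lengths are in m, angles in rad, forces in N, time in s.
With the tool pointing down it reaches from about 0.3 to 0.875 m from the base axis. Payload 6.4 kg.
Tool frame: the origin (TCP) lies midway between the tips of the shut fingers; the grasp point (between the pads) lies 19 mm behind it; z points along the fingers, y is the direction in which the jaws open and shut (so a half turn about z gives the same grasp; the last joint's range is limited). The gripper opens to 85 mm and grips with 20 to 120 N. Pads are 22 mm wide; open, the fingers measure 114 mm over their backs; the gripper's body (76 mm by 85 mm) begins 54 mm behind the grasp point. The pads swing forward as they close: fully open they stand 13 mm farther back than shut.
Start: joints at [-1.357, 0.181, 1.607, -0, 1.354, -0.206], TCP at [0.234, -0.525, 0.231] pointing down, gripper open.
Joint ranges: [-2.99, 2.99], [-0.89, 2.07], [0.3, 2.58], [-1.14, 4.28], [0, 2.63], [-3.12, 3.12]. Speed limits (rad/s): [2.57, 2.57, 3.01, 3.14, 3.14, 3.14].

## Interface

Orientations are given as [roll, pitch, yaw] about the fixed x, y, z axes, in that order (R = Rz(yaw) Ry(pitch) Rx(roll)).
In Python, from rig import get_state, camera, camera_params, job_done, look_for, pinpoint gives the robot as it stands.
- The arm moves only by the tool drive_tool, never from a script. Its argument "series" is text: rows parted by semicolons, each of 7 numbers parted by spaces: the shift along the tool's x, y, z in mm, then the turn, a rotation vector about the tool's x, y, z in degrees, then the closure in counts, from 0 (fully open) to 255 (shut). A call has 1 to 12 rows; each row is the pose to reach, as a shift and turn from the pose commanded when the call began, along the tool's axes at that moment; what a row does not reach only later rows make up. A row lasts 1/8 s, in which the tool goes at most 62.5 mm and 10.7 degrees, less where a joint would pass 70% of its speed; a pose out of reach is approached as far as the arm can. A call with a gripper value outside its range is refused whole. The fingers move at their own pace and stop on an object; "squeeze" is the grip in N (left out, the last holds). Time passes only in rows, so rows that repeat a pose let the fingers close. It gives the time, the measured TCP pose, the force and the opening at its end, in the units of the state.
- get_state(): the state, without advancing time (a new reading comes with each control period).
- camera(name): name is "side" or "top"; returns (picture, depth): 384x512x3 uint8, blue, green, red; 384x512 float32, m along the optical axis (not along the pixel's ray), 0 where there is no reading.
- camera_params(name): a dict with "fov_y" (degrees; the focal length in pixels is half the picture's height over the tangent of half this angle, whatever the lens; pixels are square), "cx", "cy" (the principal point, pixels), "k1" (the pictures are not rectified: a ray, as slopes to the right and down, at radius r is drawn at 1 + k1 r^2 times it, then the intrinsics apply), "rvec" (rotation vector, rad) and "tvec" (3), from world to camera coordinates, as OpenCV has them. Camera axes: x right, y down, z forward; pixel columns grow to the right and rows downward; lengths in m; the calibration is good to about 2 mm. A picture is of the moment at which its call begins. camera_params takes no time and is no camera call.
- job_done(): hands the job in, once; it reports no verdict.
Trained networks look in the newest picture that a camera, given by its name, has taken for a name from the list of things; names that differ only in an ending like _2 or _b are one class to them, and where a whole thing is asked for, a point or a joint stands for the part that bears it (a point fixed in the world has none). Each returns a list of dicts, best first, with "score" (0 to 1); they miss things now and then, are a little off and sometimes report something else, mostly with a low value. They report only what shows in the picture. A call takes as long as a camera call. They do not tell look-alikes from the thing itself.
- look_for(thing, camera): "point" ([row, column] as shares, 0 to 1, of the picture: columns of its width, rows of its height, amid what is visible of it).
- pinpoint(thing, camera): "point" ([row, column] as shares, 0 to 1, of the picture: columns of its width, rows of its height: a listed point, or the origin of a listed thing).
The state is a dict: "time": time; "joints": joint angles; "dq": joint speeds; "tau": joint torques, N m; "ee_pos": TCP position; "orientation": TCP orientation; "wrist_force": force on the tool from outside, world axes, zero at the start; "torque": the same for the moment, N m; "grip_width": finger opening in m.
Only numpy, scipy, OpenCV 4.12 (cv2) and the standard library are available. Lean on these libraries where they do the work, as an engineer would, in place of code of your own. Each camera call takes 0.05 s, during which the arm holds its last target.

## Working session

There is one attempt and no reset: what is moved stays moved. The work goes in short steps, Python scripts to look and compute and a tool call to move; the robot and the scene stay as the last step left them, time stands still between calls to the robot, and variables do not carry over. Pictures are saved under pics/ and viewed, and the job is handed in when it is done.

Besides the shell and the picture viewer there is one more tool, called after "Request:" as name(argument=value, ...), one argument or row to a line, values as JSON. drive_tool: Moves the arm, as the interface text tells. Its arguments: {"type":"object","properties":{"series":{"type":"string"},"squeeze":{"type":"number"}},"required":["series"]}

```bash
mkdir -p pics; ls; cat > h.py <<'E'
import numpy as np, cv2
from rig import *
def shot(n,tag):
    im,d=camera(n); np.savez(f'{tag}.npz',im=im,d=d); cv2.imwrite(f'pics/{tag}.png',im); return im,d
def K(n):
    p=camera_params(n); f=192/np.tan(np.radians(p['fov_y'])/2)
    R=cv2.Rodrigues(np.array(p['rvec'],float))[0]; return p,f,R,np.array(p['tvec'],float)
def ray(n,u,v):
    p,f,R,t=K(n); xd=(u-p['cx'])/f; yd=(v-p['cy'])/f; x,y=xd,yd
    for _ in range(30):
        s=1+p['k1']*(x*x+y*y); x,y=xd/s,yd/s
    return R.T@np.array([x,y,1.]), -R.T@t
def atz(n,u,v,z):
    d,c=ray(n,u,v); return c+d*(z-c[2])/d[2]
def cloud(n,d):
    p,f,R,t=K(n); v,u=np.mgrid[0:384,0:512].astype(float)
    xd=(u-p['cx'])/f; yd=(v-p['cy'])/f; x,y=xd.copy(),yd.copy()
    for _ in range(30):
        s=1+p['k1']*(x*x+y*y); x,y=xd/s,yd/s
    P=np.stack([x*d,y*d,d],-1); return (P-t)@R
def proj(n,X):
    p,f,R,t=K(n); q=np.atleast_2d(X)@R.T+t; x=q[:,0]/q[:,2]; y=q[:,1]/q[:,2]; s=1+p['k1']*(x*x+y*y)
    return np.stack([x*s*f+p['cx'],y*s*f+p['cy']],-1)
E
python3 - <<'E'
from h import *
for n in('top','side'):
    im,d=shot(n,n+'0'); print(n,camera_params(n), (d>0).mean(), d[d>0].min(), d.max())
    for th in ['block_top','phone_center','board_center','weight_center']:
        for r in pinpoint(th,n)[:4]: print(n,th,round(r['point'][1]*512,1),round(r['point'][0]*384,1),r['score'])
print(get_state())
E
```

```text
pics
top {'fov_y': 55.052285333068575, 'cx': 253.79498504171343, 'cy': 192.35462353174603, 'k1': 0.03596908318887847, 'rvec': array([ 2.09393319, -2.1397099 ,  0.20180977]), 'tvec': array([-0.01387801,  0.62607118,  0.92685458])} 0.9962361653645834 0.42972153 2.0466418
top block_top 145.7 236.8 0.86
top phone_center 311.4 241.9 0.8
top board_center 372.2 174.2 0.97
top board_center 364.3 235.7 0.68
top weight_center 255.9 252.2 0.89
top weight_center 221.8 195.4 0.79
side {'fov_y': 44.23095349417548, 'cx': 254.4059343070071, 'cy': 195.849852639061, 'k1': -0.020592138975667702, 'rvec': array([ 0.58944481, -2.50716953,  1.39909247]), 'tvec': array([0.54393935, 0.23085292, 0.81734973])} 0.9960276285807291 0.55296403 3.707274
side block_top 233.3 313.6 0.79
side phone_center 329.0 201.4 0.98
side board_center 346.1 181.2 0.78
side board_center 286.4 152.8 0.56
side weight_center 232.2 236.5 0.58
side weight_center 318.8 234.6 0.57
{'time': 0.5, 'joints': array([-1.35728081e+00,  1.80828963e-01,  1.60699535e+00,  4.15518130e-05,
        1.35381879e+00, -2.06347757e-01]), 'dq': array([-1.35850000e-03,  3.66156171e-05, -6.33811091e-04,  2.23889537e-04,
       -9.75403113e-04,  5.95243878e-04]), 'tau': array([-1.16446103e-03, -4.44442391e+01, -3.51366341e+01, -3.45889248e-04,
        1.80945459e-03,  2.06077988e-05]), 'ee_pos': array([ 0.2343958 , -0.52506766,  0.23127441]), 'orientation': array([-3.14155159e+00, -5.00519210e-05,  4.19854326e-01]), 'wrist_force': array([0.10135816, 0.51277202, 0.2884367 ]), 'torque': array([ 0.0109176 , -0.04312773, -0.03904424]), 'grip_width': 0.0854215004978563}
```

View pics/top0.png

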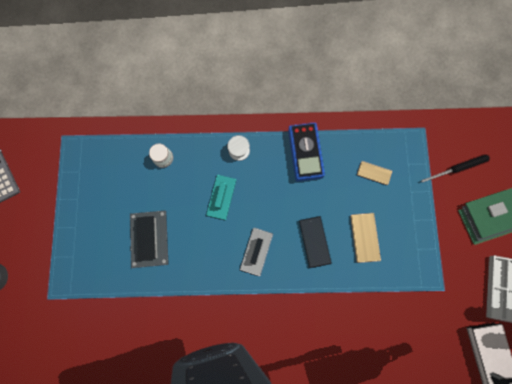

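View pics/side0.png

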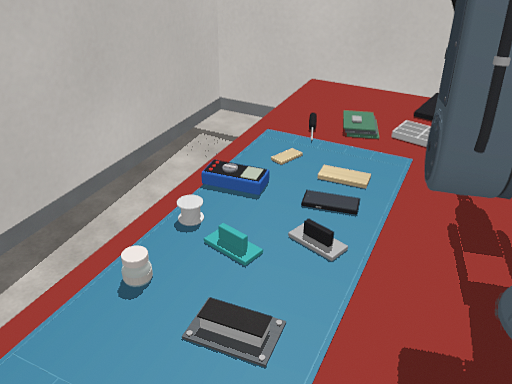

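Top picture: block at (149,238), phone (315,242). There are two boards: the large one at (366,238) and the small one at (375,173). There are two weights: the steel one at (257,252) and the turquoise one at (221,197). I'll take the large board and the grey steel weight with the black fin, and confirm both with enlarged crops and measurements.

```bash
cat > m.py <<'E'
from h import *
im=np.load('top0.npz')['im']; d=np.load('top0.npz')['d']; P=cloud('top',d)
cv2.imwrite('pics/crop.png',cv2.resize(im[130:300,110:420],None,fx=2.5,fy=2.5,interpolation=cv2.INTER_CUBIC))
hsv=cv2.cvtColor(im,cv2.COLOR_BGR2HSV)
blue=(hsv[...,0]>95)&(hsv[...,0]<115)&(hsv[...,1]>120)
print('mat z',np.median(P[...,2][blue]))
for nm,(u,v),w,z in [('block',(149,238),26,.009),('blocktop',(146,238),26,.039),('phone',(315,242),24,.015),('board',(366,238),24,.015),('small',(375,173),22,.015),('weight',(257,252),26,.013),('teal',(221,197),26,.013)]:
    m=np.zeros_like(blue); m[v-w-6:v+w+6,u-w:u+w]=1
    zz=P[...,2]
    if nm=='blocktop': m&=(zz>.03)
    elif nm in('weight','teal','phone','board','small'): m&=(zz>.0085)
    else: m&=zz>.006
    n,l,s,c=cv2.connectedComponentsWithStats(m.astype(np.uint8)); k=1+np.argmax(s[1:,4]); m=l==k
    vs,us=np.nonzero(m)
    X=P[m]
    r=cv2.minAreaRect((X[:,:2]*1000).astype(np.float32))
    print(nm,'px',us.mean().round(1),vs.mean().round(1),'z med/max',np.median(X[:,2]).round(4),X[:,2].max().round(4),'rect',np.round(r[0],1),np.round(r[1],1),round(r[2],1))
    vec=np.linalg.eigh(np.cov(X[:,:2].T))[1][:,1]; print('   mean',X[:,:2].mean(0).round(4),'pca deg',np.degrees(np.arctan2(vec[1],vec[0])).round(1))
E
python3 m.py
```

```text
mat z 0.0028064086552731233
block px 148.4 238.9 z med/max 0.0115 1.0304 rect [513.1 144.8] [157.5 349.6] 0.0
   mean [0.5108 0.2605] pca deg -168.7
blocktop px 145.3 237.9 z med/max 0.0389 1.0304 rect [504.2 130.8] [330.  118.4] 86.3
   mean [0.5122 0.2633] pca deg -156.8
phone px 314.5 241.9 z med/max 0.0149 1.0304 rect [ 481.9 -123.2] [133.5 200.9] 10.8
   mean [ 0.4933 -0.189 ] pca deg -172.0
board px 365.6 237.4 z med/max 0.0146 1.0304 rect [ 495.3 -194. ] [129.1 335. ] 3.7
   mean [ 0.5028 -0.3291] pca deg -178.6
small px 374.6 172.5 z med/max 0.0109 1.0304 rect [ 589.3 -207.3] [ 89.4 462.4] 30.2
   mean [ 0.6845 -0.3697] pca deg 94.3
weight px 256.0 251.6 z med/max 0.0134 1.0304 rect [471.7 -30.3] [ 56.5 119.3] 70.8
   mean [ 0.4704 -0.0298] pca deg 161.1
teal px 220.7 197.0 z med/max 0.0134 1.0304 rect [554.8  49.8] [270.4 101.7] 12.9
   mean [0.6221 0.0648] pca deg 169.6
```

View pics/crop.png

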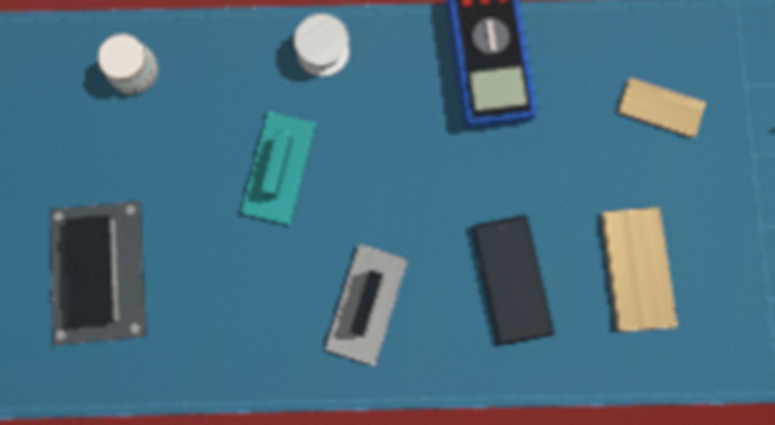

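The crop confirms it: the grey plate with the black fin is the weight, the wide light slab is the larger board, and the dark slab is the phone. Next I'll filter out missing depth and refine, using both cameras.

```bash
cat > m.py <<'E'
from h import *
import sys
from scipy.optimize import minimize
# fit a known-size rectangle at height z to cloud points of top surface: soft inside/outside using point density
def seg(n,tag,guess,zl,zh,rad=.1):
    d=np.load(tag+'.npz')['d']; P=cloud(n,d); m=(d>0)&(P[...,2]>zl)&(P[...,2]<zh)&(np.hypot(P[...,0]-guess[0],P[...,1]-guess[1])<rad)
    k,l,s,c=cv2.connectedComponentsWithStats(m.astype(np.uint8)); 
    if k<2: return None
    m=l==1+np.argmax(s[1:,4]); return P[m]
def fit(X,L,W):
    r=cv2.minAreaRect((X[:,:2]*1000).astype(np.float32)); (cx,cy),(w,h),a=r
    if h>w: a+=90
    a=(a+90)%180-90
    return np.round([cx,cy],1),np.round(sorted([w,h])[::-1],1),round(a,2)
def run(tags=('top0','side0'),items=None):
    for nm,g,zl,zh,L,W in items:
        for n,t in zip(('top','side'),tags):
            X=seg(n,t,g,zl,zh)
            if X is None or len(X)<20: print(nm,n,'none'); continue
            print(nm,n,len(X),fit(X,L,W),'mean',(X.mean(0)*1000).round(1),'zmed',round(np.median(X[:,2])*1000,1))
ALL=[('foot',(.51,.26),.0065,.013,150,100),('blocktop',(.512,.263),.034,.044,116,48),('phone',(.493,-.189),.010,.020,134,62),('board',(.503,-.329),.010,.020,130,62),('small',(.685,-.37),.006,.02,0,0),('plate',(.47,-.03),.0085,.018,120,56),('fin',(.47,-.03),.040,.053,70,16),('teal',(.622,.065),.0085,.06,0,0)]
if __name__=='__main__': run(items=ALL)
E
python3 m.py
python3 - <<'E'
from h import *
for th,n in [('multimeter','top'),('spool','top'),('flux_jar','top')]:
    for r in pinpoint(th,n)[:1]:
        u,v=r['point'][1]*512,r['point'][0]*384; print(th,u,v,r['score'],atz(n,u,v,.003))
E
```

```text
foot top 1008 (array([513.2, 265.1]), array([151.8, 101.7]), 4.96) mean [509.9 259.6   9.3] zmed 9.2
foot side 1947 (array([513.9, 265.4]), array([151.3, 102.5]), 4.13) mean [498.9 286.8   9. ] zmed 8.9
blocktop top 778 (array([513.3, 265.3]), array([115.4,  48.1]), 4.59) mean [512.7 265.1  38.9] zmed 38.9
blocktop side 1584 (array([513.5, 264.9]), array([116. ,  52.4]), 4.13) mean [512.  266.6  38.9] zmed 39.0
phone top 1108 (array([ 495. , -190.6]), array([133.3,  64.6]), 10.21) mean [ 493.9 -190.    14.9] zmed 15.0
phone side 852 (array([ 494.9, -191.3]), array([134.2,  67.3]), 9.99) mean [ 493.  -187.6   15.5] zmed 15.7
board top 1087 (array([ 504. , -329.8]), array([129.1,  62.7]), 3.65) mean [ 502.9 -329.9   14.6] zmed 14.7
board side 645 (array([ 503.5, -330. ]), array([130.7,  69.2]), 4.77) mean [ 501.7 -326.8   15.4] zmed 15.6
small top 466 (array([ 685.1, -371.3]), array([89.7, 48.1]), 72.22) mean [ 684.4 -370.8   10.6] zmed 10.7
small side 265 (array([ 686.5, -370. ]), array([93.1, 47.7]), 67.83) mean [ 684.8 -367.5   11.3] zmed 11.6
plate top 734 (array([471.7, -30.3]), array([119.3,  56.5]), -19.17) mean [470.5 -29.9  12.8] zmed 12.9
plate side 687 (array([471.5, -31. ]), array([122.1,  60. ]), -18.5) mean [466.9 -19.6  13.2] zmed 13.2
fin top 159 (array([471.4, -29.9]), array([68.4, 15.8]), -18.73) mean [471.6 -29.9  46.5] zmed 46.3
fin side 220 (array([470.6, -32.1]), array([70.5, 20.6]), -18.94) mean [470.9 -28.7  45.9] zmed 46.6
teal top 832 (array([625. ,  65.7]), array([120.1,  56.2]), -14.67) mean [622.8  65.1  19.7] zmed 13.4
teal side 1166 (array([625.1,  64.5]), array([121.8,  58.5]), -15.16) mean [619.2  73.4  22.9] zmed 14.5
multimeter 303.104 153.40800000000002 0.82 [ 0.74888512 -0.17248727  0.003     ]
spool 240.384 155.4816 0.7 [0.74689446 0.00933101 0.003     ]
flux_jar 164.5056 156.2112 0.83 [0.74952969 0.22904845 0.003     ]
```

```bash
cat > go.py <<'E'
from h import *
from scipy.spatial.transform import Rotation as Ro
def go(x,y,z,yaw):
    s=get_state(); R0=Ro.from_euler('xyz',s['orientation']); p0=np.array(s['ee_pos'])
    Rt=Ro.from_euler('xyz',[np.pi,0,np.radians(yaw)])
    sh=R0.inv().apply(np.array([x,y,z])/1000-p0)*1000; rv=np.degrees((R0.inv()*Rt).as_rotvec())
    print('target',(x,y,z,yaw),'shift',sh.round(1),'rot',rv.round(2),'dist',np.linalg.norm(sh).round(0),'t',s['time'])
if __name__=='__main__':
    import sys; a=list(map(float,sys.argv[1:])); go(*a)
E
python3 go.py 495 -190.8 120 10.1
```

```text
target (495.0, -190.8, 120.0, 10.1) shift [ 374.2 -199.   111.3] rot [ 0.   -0.   13.95] dist 438.0 t 0.65
```

Request:
drive_tool(
  series="374 -199 0 0 0 13.95 69;374 -199 0 0 0 13.95 69;374 -199 0 0 0 13.95 69;374 -199 0 0 0 13.95 69;374 -199 0 0 0 13.95 69;374 -199 0 0 0 13.95 69;374 -199 0 0 0 13.95 69;374 -199 50 0 0 13.95 69;374 -199 111 0 0 13.95 69;374 -199 111 0 0 13.95 69;374 -199 111 0 0 13.95 69",
  squeeze=40,
)

```text
time: 2.02
ee_pos: [0.4958, -0.1918, 0.1223]
orientation: [3.14, -0.002, 0.176]
wrist_force: [0.5, 0.2, 1.3]
grip_width: 0.0625
```

```bash
python3 go.py 495 -190.8 0 10.1; python3 - <<'E'
from h import *
s=get_state(); print(s['ee_pos'],s['orientation'],s['grip_width'],s['wrist_force'])
im,d=shot('side','s1'); P=cloud('side',d)
t=s['ee_pos']; m=(d>0)&(np.hypot(P[...,0]-t[0],P[...,1]-t[1])<.065)&(P[...,2]>.06)
v,u=np.nonzero(m); print(u.min(),u.max(),v.min(),v.max()); Q=P[m]
a=s['orientation'][2]; yy=(Q[:,0]-t[0])*np.sin(a)-(Q[:,1]-t[1])*np.cos(a)
for lo in range(-60,60,10):
    k=(yy*1000>=lo)&(yy*1000<lo+10); 
    if k.sum()>3: print(lo,k.sum(),'minz-tcp mm',np.round(np.sort(Q[k,2])[[0,2,5 if k.sum()>5 else 2]]*1000-t[2]*1000,1))
cv2.imwrite('pics/s1c.png',cv2.resize(im[60:230,230:450],None,fx=3,fy=3))
E
```

```text
target (495.0, -190.8, 0.0, 10.1) shift [ -0.8  -1.3 122.3] rot [ 0.09 -0.09 -0.01] dist 122.0 t 2.025
[ 0.49583904 -0.19178901  0.122285  ] [ 3.14005189e+00 -1.60351108e-03  1.76089374e-01] 0.06252543603858528 [0.47747617 0.24141899 1.33640392]
317 384 0 165
-60 182 minz-tcp mm [51.  52.7 57.2]
-50 348 minz-tcp mm [13.2 13.8 14.4]
-40 1795 minz-tcp mm [5.9 6.5 8.2]
-30 781 minz-tcp mm [64.7 77.  79. ]
-20 434 minz-tcp mm [75.3 82.2 94.6]
-10 209 minz-tcp mm [ 96.8 111.7 136.5]
0 102 minz-tcp mm [101.7 102.2 104.2]
10 47 minz-tcp mm [ 95.9 100.9 103. ]
20 17 minz-tcp mm [15.7 31.2 71.1]
30 29 minz-tcp mm [ 9.1 10.8 16.5]
```

View pics/s1c.png

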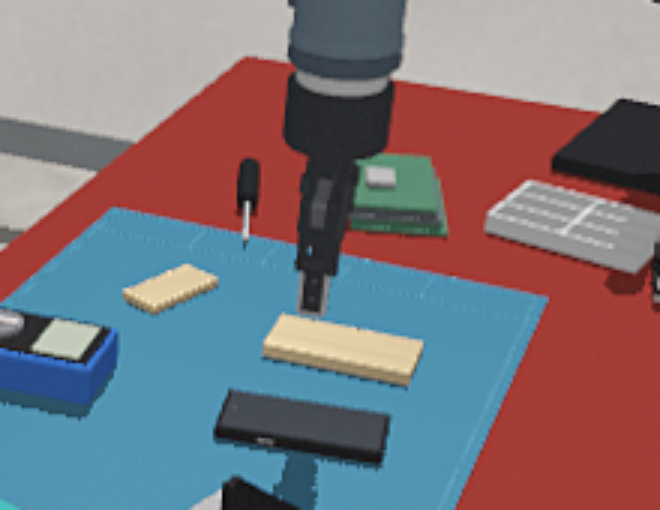

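Picture shows the gripper above the phone at about (330,200). At 62 mm opening the tips are about 6.5 mm behind the TCP, so I'll grip with the TCP near z = -1 mm.

Request:
drive_tool(
  series="0 0 40 0 0 0 0;0 0 80 0 0 0 0;0 0 100 0 0 0 0;0 0 110 0 0 0 0;0 0 110 0 0 0 0;0 0 110 0 0 0 0",
)

```text
time: 2.82
ee_pos: [0.496, -0.1918, 0.012]
orientation: [3.14, -0.002, 0.176]
wrist_force: [0.7, 0.0, 0.6]
grip_width: 0.0853
```

```bash
python3 go.py 495 -190.8 -1 10.1; python3 -c "
from h import *
print(get_state()['orientation'],get_state()['wrist_force'])"
```

```text
target (495.0, -190.8, -1.0, 10.1) shift [-0.9 -1.2 13. ] rot [ 0.12 -0.12  0.  ] dist 13.0 t 2.825
[ 3.13951429e+00 -2.13686285e-03  1.76307197e-01] [0.72757665 0.04848992 0.64166917]
```

Request:
drive_tool(
  series="-0.9 -1.2 7 0.12 -0.12 0 0;-0.9 -1.2 13 0.12 -0.12 0 0;-0.9 -1.2 13 0.12 -0.12 0 0;-0.9 -1.2 13 0.12 -0.12 0 0",
)

```text
time: 3.32
ee_pos: [0.4936, -0.1898, -0.0028]
orientation: [-3.139, 0.002, 0.176]
wrist_force: [0.8, 0.4, 0.6]
grip_width: 0.0852
```

Request:
drive_tool(
  series="0 0 0 0 0 0 60;0 0 0 0 0 0 75;0 0 0 0 0 0 85;0 0 0 0 0 0 95;0 0 0 0 0 0 95;0 0 0 0 0 0 95",
  squeeze=40,
)

```text
time: 4.08
ee_pos: [0.4941, -0.1904, -0.0021]
orientation: [-3.141, 0.001, 0.176]
wrist_force: [-1.0, -0.5, 5.5]
grip_width: 0.0609
```

```bash
python3 go.py 495 -190.8 -1 10.1; python3 go.py 513.3 265.1 140 4.5
```

```text
target (495.0, -190.8, -1.0, 10.1) shift [ 0.8  0.6 -1.1] rot [-0.06  0.08  0.01] dist 1.0 t 4.075
target (513.3, 265.1, 140.0, 4.5) shift [  98.6 -445.2 -141.8] rot [-0.06  0.08  5.61] dist 478.0 t 4.075
```

Request:
drive_tool(
  series="0 0 -4 -0.12 0.12 0 95;0 0 -12 -0.12 0.12 0 95;0 0 -40 -0.12 0.12 0 95;0 0 -90 -0.12 0.12 0 95;0 0 -120 -0.12 0.12 0 95;0 0 -120 -0.12 0.12 0 95",
  squeeze=50,
)

```text
time: 4.82
ee_pos: [0.4957, -0.1911, 0.12]
orientation: [3.138, -0.004, 0.176]
wrist_force: [0.5, 0.6, -2.8]
grip_width: 0.0606
```

Request:
drive_tool(
  series="15 -70 0 0 0 1 95;29 -130 0 0 0 2 95;40 -180 0 0 0 3 95;51 -230 0 0 0 4 95;62 -280 0 0 0 5 95;73 -330 0 0 0 5.6 95;84 -380 0 0 0 5.6 95;93 -420 0 0 0 5.6 95;98 -445 0 0 0 5.6 95;98 -445 0 0 0 5.6 95;98 -445 0 0 0 5.6 95;98 -445 0 0 0 5.6 95",
)

```text
time: 6.32
ee_pos: [0.5121, 0.2641, 0.1166]
orientation: [3.141, 0.001, 0.077]
wrist_force: [0.2, 0.2, -1.8]
grip_width: 0.0608
```

Request:
drive_tool(
  series="0 0 0 0 0 0 95;0 0 0 0 0 0 95;0 0 0 0 0 0 95;0 0 0 0 0 0 95",
)

```text
time: 6.82
ee_pos: [0.5124, 0.2651, 0.1174]
orientation: [-3.142, -0.0, 0.079]
wrist_force: [0.1, -0.1, -2.8]
grip_width: 0.0604
```

```bash
python3 go.py 512.5 265 50 4.5; python3 - <<'E'
from h import *; from m import *
print(get_state()['orientation'],get_state()['wrist_force'])
shot('top','t2');shot('side','s2')
cv2.imwrite('pics/s2c.png',cv2.resize(np.load('s2.npz')['im'][150:384,120:350],None,fx=2.5,fy=2.5))
z=get_state()['ee_pos'][2]+.0171
print('expected phone top z',z)
run(('t2','s2'),[('phone',(.5133,.265),z-.006,z+.006,134,62)])
E
```

```text
target (512.5, 265.0, 50.0, 4.5) shift [ 0.   0.2 67.4] rot [-0.   -0.01 -0.  ] dist 67.0 t 6.825
[-3.14156251e+00 -1.06596482e-04  7.85170399e-02] [ 0.10818839 -0.1285588  -2.77399249]
expected phone top z 0.13445631514869869
phone top 560 (array([475.2, 261.1]), array([61.1, 56.4]), -85.82) mean [472.8 258.8 134.5] zmed 134.5
phone side 1875 (array([512.6, 270.4]), array([134.7,  80. ]), 5.15) mean [499.6 270.3 134.4] zmed 134.7
```

View pics/s2c.png

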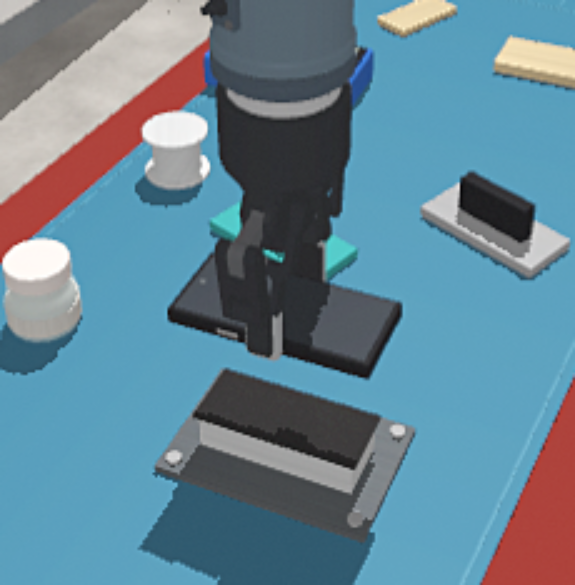

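The picture shows the phone level in the grip, above and in line with the block at crop (285,320). Lowering now.

Request:
drive_tool(
  series="0 0.2 40 0 0 0 95;0 0.2 70 0 0 0 95;0 0.2 78 0 0 0 95;0 0.2 78 0 0 0 95;0 0.2 78 0 0 0 95;0 0.2 78 0 0 0 95;0 0.2 78 0 0 0 95;0 0.2 78 0 0 0 95;0 0.2 78 0 0 0 95",
)

```text
time: 8.05
ee_pos: [0.5124, 0.265, 0.0394]
orientation: [-3.142, -0.0, 0.079]
wrist_force: [-0.1, -0.5, -2.2]
grip_width: 0.0603
```

```bash
python3 go.py 512.5 265 34 4.5
```

```text
target (512.5, 265.0, 34.0, 4.5) shift [ 0.1 -0.   5.4] rot [-0.   -0.01  0.  ] dist 5.0 t 8.05
```

Request:
drive_tool(
  series="0 0 1 0 0 0 95;0 0 2 0 0 0 95;0 0 3 0 0 0 95;0 0 3.6 0 0 0 95;0 0 4.2 0 0 0 95;0 0 4.5 0 0 0 95;0 0 4.5 0 0 0 95;0 0 4.5 0 0 0 95",
)

```text
time: 9.05
ee_pos: [0.5124, 0.265, 0.0348]
orientation: [3.142, -0.0, 0.079]
wrist_force: [0.8, -0.4, -2.5]
grip_width: 0.061
```

Request:
drive_tool(
  series="0 0 0.3 0 0 0 95;0 0 0.6 0 0 0 95;0 0 0.6 0 0 0 95;0 0 0.6 0 0 0 95",
)

```text
time: 9.55
ee_pos: [0.5124, 0.265, 0.0342]
orientation: [3.142, 0.0, 0.079]
wrist_force: [0.2, -0.0, -1.4]
grip_width: 0.0604
```

Request:
drive_tool(
  series="0 0 0.3 0 0 0 95;0 0 0.3 0 0 0 95;0 0 0.3 0 0 0 95",
)

```text
time: 9.93
ee_pos: [0.5125, 0.265, 0.034]
orientation: [-3.142, -0.0, 0.079]
wrist_force: [-0.6, -0.3, 0.1]
grip_width: 0.0605
```

Request:
drive_tool(
  series="0 0 0 0 0 0 70;0 0 0 0 0 0 60;0 0 0 0 0 0 45;0 0 0 0 0 0 20;0 0 0 0 0 0 0;0 0 0 0 0 0 0;0 0 -20 0 0 0 0;0 0 -60 0 0 0 0;0 0 -120 0 0 0 0;0 0 -120 0 0 0 0",
)

```text
time: 11.18
ee_pos: [0.5166, 0.2663, 0.1615]
orientation: [-3.139, -0.012, 0.079]
wrist_force: [1.0, -0.0, 0.7]
grip_width: 0.0851
```

Request:
drive_tool(
  series="0 70 0 0 0 0 0;0 130 0 0 0 0 0;0 190 0 0 0 0 0;0 220 0 0 0 0 0;0 220 0 0 0 0 0",
)

```text
time: 11.8
ee_pos: [0.5298, 0.0435, 0.1543]
orientation: [3.141, -0.0, 0.075]
wrist_force: [0.1, 0.3, -0.1]
grip_width: 0.0856
```

```bash
python3 - <<'E'
from h import *; from m import *
shot('top','t3');shot('side','s3')
cv2.imwrite('pics/t3c.png',cv2.resize(np.load('t3.npz')['im'][120:300,100:420],None,fx=2.4,fy=2.4))
run(('t3','s3'),[('phone',(.5133,.265),.046,.056,134,62),('foot',(.51,.26),.0065,.013,150,100),('board',(.503,-.329),.010,.020,130,62)])
E
python3 go.py 504 -329.9 120 3.9
```

```text
phone top 742 (array([513.9, 269.4]), array([134. ,  59.2]), 0.58) mean [524.5 274.3  51.4] zmed 51.4
phone side 2387 (array([513.1, 265.1]), array([134.3,  65.7]), 4.89) mean [510.5 267.8  51.1] zmed 51.2
foot top 80 (array([471.9, 308.3]), array([75.5, 18.9]), 17.81) mean [464.6 305.9   9.3] zmed 9.4
foot side 1847 (array([513.7, 266.3]), array([152.2, 102. ]), 4.79) mean [498.8 289.6   9. ] zmed 8.9
board top 1084 (array([ 504., -330.]), array([129.1,  63.2]), 3.24) mean [ 503.  -329.8   14.5] zmed 14.5
board side 653 (array([ 503.5, -328.9]), array([129.7,  70.1]), 4.62) mean [ 501.7 -326.4   15.3] zmed 15.5
target (504.0, -329.9, 120.0, 3.9) shift [-54.6 372.7  33.9] rot [-0.03 -0.    0.55] dist 378.0 t 11.9
```

View pics/t3c.png

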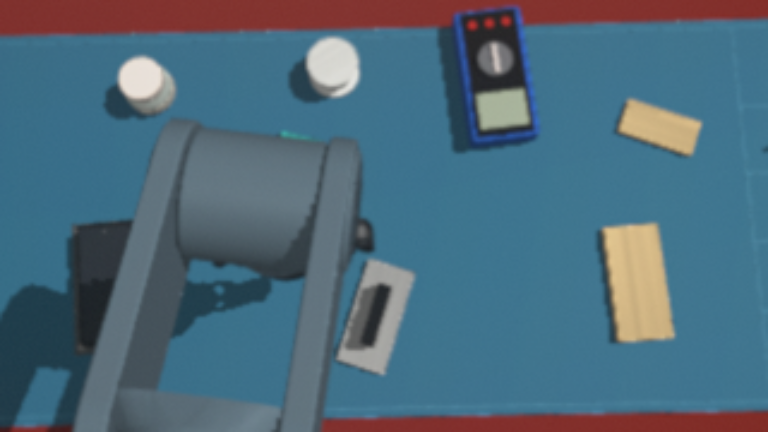

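Phone on block: side camera gives (513.1, 265.1), yaw 4.9, against block (513.5, 264.9); the top view is blocked by the arm, so I'll recheck later. Board next, at crop (638,282).

Request:
drive_tool(
  series="-9 62 10 0 0 0.5 0;-18 124 20 0 0 0.5 0;-28 186 34 0 0 0.5 0;-37 248 34 0 0 0.5 0;-46 310 34 0 0 0.5 0;-55 372.5 34 0 0 0.5 0;-55 372.5 34 0 0 0.5 0;-55 372.5 70 0 0 0.5 0;-55 372.5 110 0 0 0.5 0;-55 372.5 130 0 0 0.5 0;-55 372.5 130 0 0 0.5 0;-55 372.5 130 0 0 0.5 0",
)

```text
time: 13.4
ee_pos: [0.5053, -0.3302, 0.0254]
orientation: [3.14, -0.002, 0.071]
wrist_force: [0.1, -0.1, 0.4]
grip_width: 0.0856
```

Request:
drive_tool(
  series="0 0 0 0 0 0 0;0 0 0 0 0 0 0;0 0 0 0 0 0 0",
)

```text
time: 13.78
ee_pos: [0.5043, -0.3303, 0.0245]
orientation: [3.141, -0.001, 0.07]
wrist_force: [0.3, 0.7, 0.1]
grip_width: 0.0853
```

```bash
python3 go.py 504 -329.9 -1 4; python3 - <<'E'
from h import *; from m import *
shot('top','t4')
run(('t4',),[('phone',(.5133,.265),.046,.056,134,62),('foot',(.51,.26),.0065,.013,150,100)])
E
```

```text
target (504.0, -329.9, -1.0, 4.0) shift [-0.3 -0.4 25.5] rot [ 0.04 -0.03 -0.01] dist 25.0 t 13.775
phone top 1181 (array([513.2, 265.3]), array([133.2,  62.5]), 4.69) mean [512.3 264.1  51.2] zmed 51.2
foot top 602 (array([511.9, 266.2]), array([153.2, 103.8]), 1.95) mean [501.7 241.    9.3] zmed 9.2
```

Phone is within 0.2 mm and 0.1° of the block, by the top camera. Gripping the board.

Request:
drive_tool(
  series="0 0 12 0 0 0 0;0 0 25 0 0 0 0;0 0 25 0 0 0 0;0 0 25 0 0 0 0;0 0 25 0 0 0 0;0 0 25 0 0 0 0",
)

```text
time: 14.58
ee_pos: [0.5044, -0.3302, -0.0007]
orientation: [3.141, -0.001, 0.07]
wrist_force: [0.5, 0.3, 0.2]
grip_width: 0.0856
```

Request:
drive_tool(
  series="0 0 0 0 0 0 60;0 0 0 0 0 0 75;0 0 0 0 0 0 85;0 0 0 0 0 0 95;0 0 0 0 0 0 95;0 0 0 0 0 0 95;0 0 0 0 0 0 95",
  squeeze=40,
)

```text
time: 15.45
ee_pos: [0.5044, -0.3302, -0.0006]
orientation: [3.141, -0.0, 0.07]
wrist_force: [-1.4, 1.2, 4.6]
grip_width: 0.061
```

```bash
python3 go.py 504 -329.9 -1 4; python3 go.py 513.3 265.2 120 4.6
```

```text
target (504.0, -329.9, -1.0, 4.0) shift [-0.3 -0.3  0.4] rot [ 0.03 -0.03  0.  ] dist 1.0 t 15.45
target (513.3, 265.2, 120.0, 4.6) shift [  50.5 -593.3 -120.8] rot [ 0.03 -0.03 -0.6 ] dist 608.0 t 15.45
```

Request:
drive_tool(
  series="0 0 -4 0 0 0 95;0 0 -12 0 0 0 95;0 0 -40 0 0 0 95;0 0 -90 0 0 0 95;0 0 -120 0 0 0 95;0 0 -120 0 0 0 95;5 -55 -120 0 0 0 95;10 -110 -120 0 0 0 95;15 -170 -120 0 0 0 95;20 -230 -120 0 0 0 95;25 -290 -120 0 0 0 95;30 -350 -120 0 0 0 95",
)

```text
time: 16.95
ee_pos: [0.5083, 0.0232, 0.1174]
orientation: [-3.141, 0.002, 0.069]
wrist_force: [0.9, -0.6, -1.5]
grip_width: 0.0611
```

Request:
drive_tool(
  series="5 -60 0 0 0 -0.2 95;10 -120 0 0 0 -0.4 95;15 -180 0 0 0 -0.6 95;19 -225 0 0 0 -0.6 95;21 -243 0 0 0 -0.6 95;21 -243 0 0 0 -0.6 95;21 -243 0 0 0 -0.6 95;21 -243 0 0 0 -0.6 95;21 -243 0 0 0 -0.6 95;21 -243 0 0 0 -0.6 95;21 -243 0 0 0 -0.6 95",
)

```text
time: 18.32
ee_pos: [0.5137, 0.2649, 0.119]
orientation: [-3.142, -0.0, 0.08]
wrist_force: [0.2, 1.2, -0.4]
grip_width: 0.0608
```

```bash
python3 go.py 513.8 265.2 60 4.6; python3 - <<'E'
from h import *; from m import *
s=get_state();print(s['ee_pos'],s['orientation'],s['wrist_force'],s['grip_width'])
shot('side','s5')
im=np.load('s5.npz')['im']
cv2.imwrite('pics/s5c.png',cv2.resize(im[150:384,120:350],None,fx=2.5,fy=2.5))
z=s['ee_pos'][2]+.0156
d=np.load('s5.npz')['d'];P=cloud('side',d);m=(d>0)&(np.abs(P[...,2]-z)<.004)&(np.hypot(P[...,0]-.5138,P[...,1]-.265)<.1)
hsv=cv2.cvtColor(im,cv2.COLOR_BGR2HSV); m&=(hsv[...,0]<35)&(hsv[...,1]>40)
print(m.sum(),fit(P[m],130,62),np.median(P[m][:,2]),z)
E
```

```text
target (513.8, 265.2, 60.0, 4.6) shift [ 0.1 -0.3 59. ] rot [-0.   -0.01 -0.01] dist 59.0 t 18.325
[0.51369841 0.26491783 0.1189841 ] [-3.14155412e+00 -1.51805929e-04  8.00277633e-02] [ 0.19997265  1.24970224 -0.41101532] 0.06077536739028851
1616 (array([512.9, 269.6]), array([130.1,  74.3]), 4.47) 0.1346106852984213 0.13458410010086996
```

View pics/s5c.png

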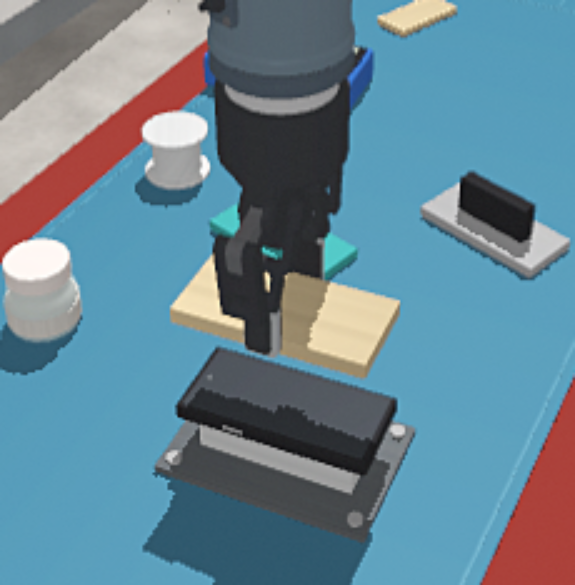

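```bash
python3 - <<'E'
from h import *
d=np.load('s5.npz')['d'];P=cloud('side',d);t=np.array([.51369841,.26491783,.1189841]);a=.08
D=P-t; xx=D[...,0]*np.cos(a)+D[...,1]*np.sin(a); yy=D[...,0]*np.sin(a)-D[...,1]*np.cos(a)
for s in(-1,1):
    m=(d>0)&(s*yy>.032)&(s*yy<.046)&(abs(xx)<.013)&(D[...,2]>-.02)&(D[...,2]<.05)
    print(s,m.sum(),np.round(np.sort(D[...,2][m])[:25]*1000,1))
m=(d>0)&(abs(yy)<.034)&(abs(xx)<.066)&(D[...,2]>-.02)&(D[...,2]<.015)
print(np.round(np.sort(D[...,2][m])[:20]*1000,1))
E
```

```text
-1 207 [ 4.6  5.   5.   5.2  5.2  7.   7.   7.5  8.4  9.   9.9 10.4 11.2 11.9
 12.  12.2 12.6 12.8 13.  13.1 13.2 13.5 13.6 13.9 14. ]
1 93 [11.8 13.5 14.4 15.  15.2 15.6 15.6 15.6 16.1 16.1 16.7 17.4 17.6 18.1
 18.1 18.2 18.5 18.7 20.5 21.9 23.  23.2 23.3 23.5 23.8]
[3.5 3.8 3.9 4.  4.  4.  4.  4.1 4.1 4.2 4.2 4.2 4.4 4.4 4.4 4.5 4.5 4.5
 4.7 4.7]
```

The picture shows the board level and squarely above the phone. The fingertips are about 1 mm above the board's underside, so they won't touch the screen. Lowering.

Request:
drive_tool(
  series="0 -0.2 30 0 0 0 95;0 -0.2 55 0 0 0 95;0 -0.2 66 0 0 0 95;0 -0.2 66 0 0 0 95;0 -0.2 66 0 0 0 95;0 -0.2 66 0 0 0 95;0 -0.2 66 0 0 0 95;0 -0.2 66 0 0 0 95;0 -0.2 66 0 0 0 95",
)

```text
time: 19.5
ee_pos: [0.5136, 0.2653, 0.053]
orientation: [-3.142, -0.0, 0.08]
wrist_force: [-0.5, 0.1, 0.3]
grip_width: 0.0605
```

Request:
drive_tool(
  series="0 0 1 0 0 0 95;0 0 2 0 0 0 95;0 0 3 0 0 0 95;0 0 3.8 0 0 0 95;0 0 4.2 0 0 0 95;0 0 4.2 0 0 0 95;0 0 4.2 0 0 0 95;0 0 4.2 0 0 0 95",
)

```text
time: 20.5
ee_pos: [0.5136, 0.2653, 0.0488]
orientation: [-3.142, -0.0, 0.08]
wrist_force: [-0.5, -0.4, -0.0]
grip_width: 0.0605
```

Request:
drive_tool(
  series="0 0 0.4 0 0 0 95;0 0 0.8 0 0 0 95;0 0 0.8 0 0 0 95;0 0 0.8 0 0 0 95;0 0 0.8 0 0 0 95",
)

```text
time: 21.12
ee_pos: [0.5136, 0.2653, 0.0479]
orientation: [-3.142, -0.0, 0.08]
wrist_force: [-0.1, -0.0, -0.9]
grip_width: 0.0608
```

Request:
drive_tool(
  series="0 0 0.2 0 0 0 95;0 0 0.4 0 0 0 95;0 0 0.4 0 0 0 95;0 0 0.4 0 0 0 95;0 0 0.4 0 0 0 95",
)

```text
time: 21.75
ee_pos: [0.5136, 0.2653, 0.0475]
orientation: [3.142, 0.0, 0.08]
wrist_force: [0.2, -0.2, -0.8]
grip_width: 0.0608
```

Request:
drive_tool(
  series="0 0 0.3 0 0 0 95;0 0 0.3 0 0 0 95;0 0 0.3 0 0 0 95;0 0 0.3 0 0 0 95",
)

```text
time: 22.25
ee_pos: [0.5136, 0.2653, 0.0474]
orientation: [3.142, -0.0, 0.08]
wrist_force: [-2.3, -0.7, 5.2]
grip_width: 0.061
```

```bash
python3 - <<'E'
from h import *
d=shot('side','s6')[1]; s=get_state(); print(s['ee_pos'],s['wrist_force'])
im=np.load('s6.npz')['im'];cv2.imwrite('pics/s6c.png',cv2.resize(im[260:384,160:310],None,fx=5,fy=4.5))
E
```

```text
[0.5135928  0.26531819 0.04743313] [-2.10027418 -1.42669853  5.20946508]
```

View pics/s6c.png

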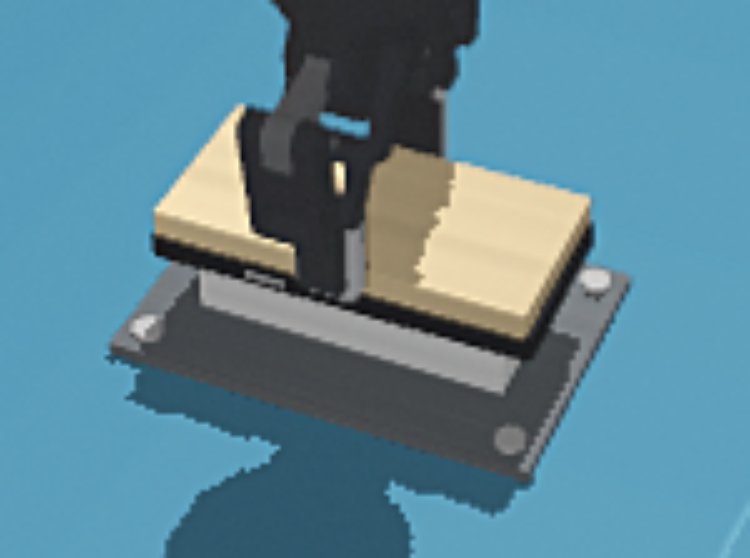

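The picture shows the board flat on the phone with a light contact of about 5 N. Releasing.

Request:
drive_tool(
  series="0 0 -0.2 0 0 0 95;0 0 -0.2 0 0 0 95;0 0 -0.2 0 0 0 72;0 0 -0.2 0 0 0 62;0 0 -0.2 0 0 0 45;0 0 -0.2 0 0 0 20;0 0 -0.2 0 0 0 0;0 0 -0.2 0 0 0 0;0 0 -20 0 0 0 0;0 0 -60 0 0 0 0;0 0 -110 0 0 0 0;0 0 -110 0 0 0 0",
)

```text
time: 23.8
ee_pos: [0.5172, 0.2664, 0.1638]
orientation: [-3.139, -0.011, 0.08]
wrist_force: [0.0, 0.0, 0.2]
grip_width: 0.0853
```

```bash
python3 go.py 471.5 -30 120 -18.9
```

```text
target (471.5, -30.0, 120.0, -18.9) shift [-69.8 291.9  42.5] rot [-0.25 -0.59 23.51] dist 303.0 t 23.8
```

Request:
drive_tool(
  series="-12 55 0 0 0 5 0;-25 115 0 0 0 10 0;-38 175 0 0 0 15 0;-50 230 0 0 0 20 0;-62 275 20 0 0 23.5 0;-65.6 291 37 0 0 23.5 0;-65.6 291 37 0 0 23.5 0;-65.6 291 37 0 0 23.5 0;-65.6 291 37 0 0 23.5 0;-65.6 291 37 0 0 23.5 0;-65.6 291 37 0 0 23.5 0",
)

```text
time: 25.18
ee_pos: [0.4717, -0.0296, 0.1204]
orientation: [-3.142, -0.0, -0.329]
wrist_force: [0.1, -0.4, -0.4]
grip_width: 0.0854
```

```bash
python3 go.py 471.5 -30 19 -18.9; python3 - <<'E'
from h import *; from m import *
shot('top','t7');shot('side','s7')
cv2.imwrite('pics/t7.png',np.load('t7.npz')['im'])
run(('t7','s7'),[('board',(.5133,.265),.058,.068,130,62),('phone',(.5133,.265),.046,.056,134,62),('plate',(.47,-.03),.0085,.018,120,56),('fin',(.47,-.03),.040,.053,70,16)])
E
```

```text
target (471.5, -30.0, 19.0, -18.9) shift [-1.000e-01  5.000e-01  1.014e+02] rot [-0.   -0.02  0.05] dist 101.0 t 25.175
board top 1184 (array([513.5, 265. ]), array([129.6,  61.9]), 4.02) mean [512.5 264.6  62.9] zmed 63.0
board side 2353 (array([513.7, 264.9]), array([131. ,  65.2]), 4.08) mean [510.9 267.6  62.9] zmed 63.0
phone top 22 (array([546.6, 237.5]), array([51.8,  1.5]), 4.45) mean [546.6 237.3  51. ] zmed 51.1
phone side 419 (array([500.5, 289.6]), array([145.,  56.]), 28.51) mean [496.2 287.7  51. ] zmed 50.6
plate top 90 (array([420.5, -12.4]), array([55.6, 10.9]), 70.77) mean [420.3 -12.9  13. ] zmed 12.9
plate side 691 (array([473. , -30.8]), array([123.3,  58.3]), -18.3) mean [466.2 -19.7  13.2] zmed 13.3
fin top none
fin side 223 (array([471.9, -30.6]), array([69.7, 20.8]), -18.4) mean [470.5 -28.6  45.9] zmed 46.7
```

View pics/t7.png

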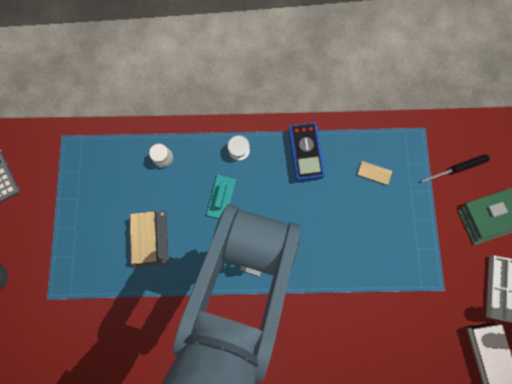

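The picture shows the board on the block at (144,238), square. Measured (513.5, 265.0), yaw 4.0, top at z = 63 mm. Now gripping the steel weight's fin.

Request:
drive_tool(
  series="0 0.3 40 0 0 0 0;0 0.3 80 0 0 0 0;0 0.3 95 0 0 0 0;0 0.3 101 0 0 0 0;0 0.3 101 0 0 0 0;0 0.3 101 0 0 0 0;0 0.3 101 0 0 0 0;0 0.3 101 0 0 0 0;0 0.3 101 0 0 0 0",
)

```text
time: 26.4
ee_pos: [0.4716, -0.0303, 0.0194]
orientation: [-3.142, -0.0, -0.33]
wrist_force: [0.2, 1.0, 0.7]
grip_width: 0.0853
```

Request:
drive_tool(
  series="0 0 0 0 0 0 80;0 0 0 0 0 0 150;0 0 0 0 0 0 180;0 0 0 0 0 0 195;0 0 0 0 0 0 205;0 0 0 0 0 0 215;0 0 0 0 0 0 230;0 0 0 0 0 0 230;0 0 0 0 0 0 230;0 0 0 0 0 0 230",
  squeeze=70,
)

```text
time: 27.65
ee_pos: [0.4714, -0.0305, 0.0194]
orientation: [3.141, 0.0, -0.33]
wrist_force: [-2.3, -3.5, 4.3]
grip_width: 0.0149
```

```bash
python3 go.py 513.4 265.1 150 4.4
```

```text
target (513.4, 265.1, 150.0, 4.4) shift [ -56.  -293.2 -130.7] rot [ 2.000e-02  1.000e-02 -2.329e+01] dist 326.0 t 27.65
```

Request:
drive_tool(
  series="0 0 -4 0 0 0 230;0 0 -10 0 0 0 230;0 0 -35 0 0 0 230;0 0 -80 0 0 0 230;0 0 -120 0 0 0 230;0 0 -130 0 0 0 230;0 0 -130 0 0 0 230",
)

```text
time: 28.52
ee_pos: [0.4712, -0.0301, 0.1488]
orientation: [-3.141, -0.0, -0.33]
wrist_force: [-0.7, 0.2, -5.4]
grip_width: 0.0147
```

Request:
drive_tool(
  series="-7 -40 0 0 0 -4 230;-16 -85 0 0 0 -8 230;-26 -135 0 0 0 -12 230;-36 -185 0 0 0 -16 230;-45 -235 0 0 0 -20 230;-52 -272 0 0 0 -23.3 230;-56 -293 0 0 0 -23.3 230;-56 -293 0 0 0 -23.3 230;-56 -293 0 0 0 -23.3 230;-56 -293 0 0 0 -23.3 230;-56 -293 0 0 0 -23.3 230;-56 -293 0 0 0 -23.3 230",
)

```text
time: 30.02
ee_pos: [0.5135, 0.2646, 0.1494]
orientation: [-3.142, -0.0, 0.076]
wrist_force: [0.9, -0.1, -4.5]
grip_width: 0.0147
```

```bash
python3 go.py 513.4 265.1 90 4.4; python3 - <<'E'
from h import *; from m import *
s=get_state();print(s['ee_pos'],s['orientation'],s['wrist_force'],s['torque'],s['grip_width'])
shot('side','s8');im=np.load('s8.npz')['im'];cv2.imwrite('pics/s8c.png',cv2.resize(im[130:384,120:350],None,fx=2.3,fy=2.3))
z=s['ee_pos'][2]-.0064  # plate top
d=np.load('s8.npz')['d'];P=cloud('side',d);m=(d>0)&(np.abs(P[...,2]-z)<.004)&(np.hypot(P[...,0]-.5138,P[...,1]-.265)<.1)
print(m.sum(),fit(P[m],0,0),np.median(P[m][:,2]),z)
# tilt
m2=m&(im.max(-1)>110); Q=P[m2]; A=np.c_[Q[:,:2],np.ones(len(Q))]; print('slopes deg',np.degrees(np.linalg.lstsq(A,Q[:,2],rcond=None)[0][:2]),len(Q))
E
```

```text
target (513.4, 265.1, 90.0, 4.4) shift [-0.1 -0.5 59.4] rot [-0.   -0.02 -0.04] dist 59.0 t 30.025
[0.51352543 0.26456426 0.14938712] [-3.14157976e+00 -3.04595227e-04  7.60516874e-02] [ 0.9494077  -0.08027837 -4.54968984] [ 0.04676228 -0.01392507  0.01038982] 0.014660963727994091
1342 (array([513.8, 265. ]), array([119.9,  58.1]), 4.19) 0.1430233221225143 0.14298712106279746
slopes deg [ 0.14095092 -0.93226621] 1257
```

View pics/s8c.png

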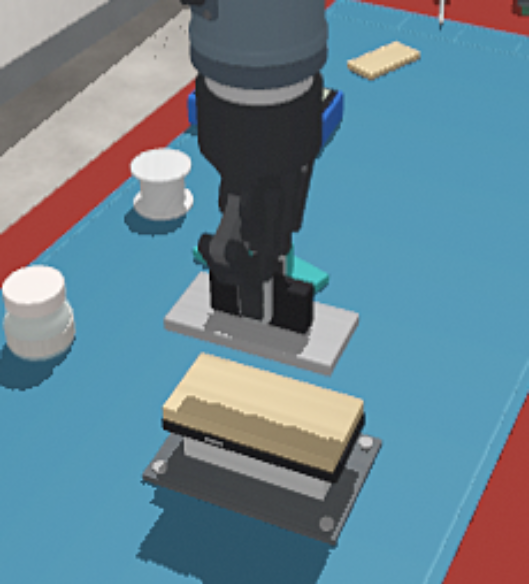

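The picture shows the weight level and in line above the board. Lowering; I expect contact at TCP z of about 79.4 mm.

Request:
drive_tool(
  series="-0.1 -0.3 30 0 0 0 230;-0.1 -0.3 55 0 0 0 230;-0.1 -0.3 65 0 0 0 230;-0.1 -0.3 65 0 0 0 230;-0.1 -0.3 65 0 0 0 230;-0.1 -0.3 65 0 0 0 230;-0.1 -0.3 65 0 0 0 230;-0.1 -0.3 65 0 0 0 230;-0.1 -0.3 65 0 0 0 230",
)

```text
time: 31.2
ee_pos: [0.5132, 0.2653, 0.0842]
orientation: [-3.142, -0.0, 0.077]
wrist_force: [-0.5, 0.4, -4.8]
grip_width: 0.0149
```

Request:
drive_tool(
  series="0 0 1 0 0 0 230;0 0 2 0 0 0 230;0 0 3 0 0 0 230;0 0 3.6 0 0 0 230;0 0 4.0 0 0 0 230;0 0 4.0 0 0 0 230;0 0 4.0 0 0 0 230;0 0 4.0 0 0 0 230",
)

```text
time: 32.2
ee_pos: [0.5133, 0.2653, 0.0802]
orientation: [-3.142, -0.0, 0.077]
wrist_force: [0.7, 0.1, -5.1]
grip_width: 0.0146
```

Request:
drive_tool(
  series="0 0 0.3 0 0 0 230;0 0 0.6 0 0 0 230;0 0 0.6 0 0 0 230;0 0 0.6 0 0 0 230;0 0 0.6 0 0 0 230",
)

```text
time: 32.83
ee_pos: [0.5132, 0.2653, 0.0796]
orientation: [-3.142, -0.0, 0.077]
wrist_force: [0.2, 0.2, -5.2]
grip_width: 0.0144
```

Request:
drive_tool(
  series="0 0 0.2 0 0 0 230;0 0 0.2 0 0 0 230;0 0 0.2 0 0 0 230;0 0 0.2 0 0 0 230",
)

```text
time: 33.33
ee_pos: [0.5133, 0.2654, 0.0794]
orientation: [-3.142, -0.0, 0.077]
wrist_force: [-0.1, -0.2, -4.2]
grip_width: 0.0149
```

Request:
drive_tool(
  series="0 0 0.2 0 0 0 230;0 0 0.2 0 0 0 230;0 0 0.2 0 0 0 230;0 0 0.2 0 0 0 230",
)

```text
time: 33.83
ee_pos: [0.5133, 0.2653, 0.0794]
orientation: [-3.142, -0.0, 0.077]
wrist_force: [-1.4, -0.9, -0.4]
grip_width: 0.0147
```

The board now carries nearly all of the weight. Releasing.

Request:
drive_tool(
  series="0 0 0 0 0 0 205;0 0 0 0 0 0 195;0 0 0 0 0 0 180;0 0 0 0 0 0 140;0 0 0 0 0 0 80;0 0 0 0 0 0 40;0 0 0 0 0 0 40;0 0 -15 0 0 0 40;0 0 -50 0 0 0 40;0 0 -100 0 0 0 40;0 0 -100 0 0 0 40",
)

```text
time: 35.2
ee_pos: [0.5166, 0.2664, 0.1854]
orientation: [-3.14, -0.01, 0.077]
wrist_force: [1.0, -0.0, -0.1]
grip_width: 0.0721
```

Request:
drive_tool(
  series="0 60 0 0 0 0 0;0 120 0 0 0 0 0;0 180 0 0 0 0 0;0 240 0 0 0 0 0;0 300 0 0 0 0 0;0 350 0 0 0 0 0;0 350 0 0 0 0 0;0 350 0 0 0 0 0;0 350 0 0 0 0 0",
)

```text
time: 36.33
ee_pos: [0.5399, -0.0823, 0.1791]
orientation: [-3.141, 0.0, 0.078]
wrist_force: [-0.1, 0.1, -0.0]
grip_width: 0.0852
```

```bash
python3 - <<'E'
from h import *; from m import *
s=get_state();print(s['time'],s['ee_pos'],s['grip_width'],s['dq'].round(3))
shot('top','t9');shot('side','s9');im=np.load('s9.npz')['im'];cv2.imwrite('pics/s9c.png',cv2.resize(im[220:384,140:330],None,fx=3.5,fy=3.5))
run(('t9','s9'),[('plate',(.5133,.265),.069,.078,120,56),('fin',(.5133,.265),.1,.112,70,16),('board',(.5133,.265),.060,.066,130,62),('phone',(.5133,.265),.046,.054,134,62)])
E
```

```text
36.325 [ 0.53986832 -0.08225866  0.17905237] 0.08521851316345751 [ 0.006  0.    -0.001 -0.     0.001 -0.004]
plate top 728 (array([513.9, 265.3]), array([119.5,  56.4]), 4.52) mean [511.8 262.   73. ] zmed 73.1
plate side 1330 (array([513.8, 265.6]), array([120.9,  58.3]), 5.12) mean [507.6 273.8  72.9] zmed 73.0
fin top 194 (array([513.7, 265. ]), array([68.3, 16.8]), 4.4) mean [513.5 264.2 106.7] zmed 106.9
fin side 426 (array([513.6, 265.9]), array([69.7, 18.5]), 4.37) mean [512.1 267.4 105.8] zmed 106.5
board top 78 (array([460.9, 250.9]), array([75.2, 38.2]), -47.78) mean [462.1 250.6  62.8] zmed 62.9
board side 429 (array([513.1, 266. ]), array([129.9,  63. ]), 4.39) mean [494.5 284.4  63. ] zmed 62.9
phone top none
phone side 343 (array([500.4, 288.5]), array([145.1,  57.7]), 29.11) mean [495.1 287.   49.9] zmed 49.9
```

View pics/s9c.png

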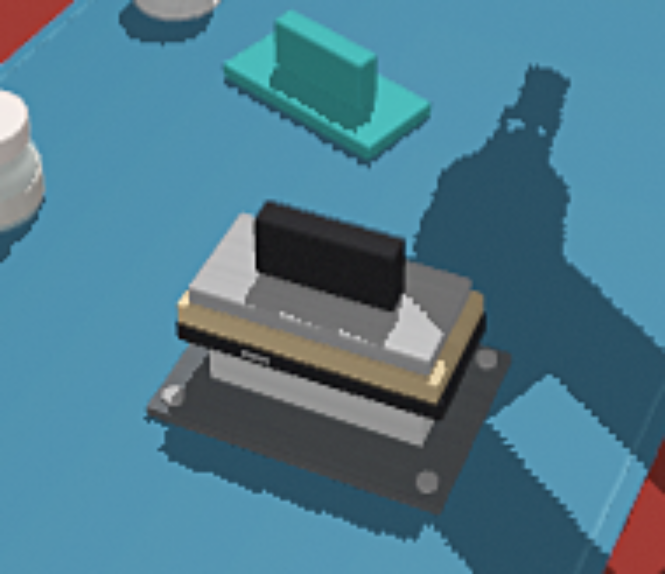

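View pics/t9.png

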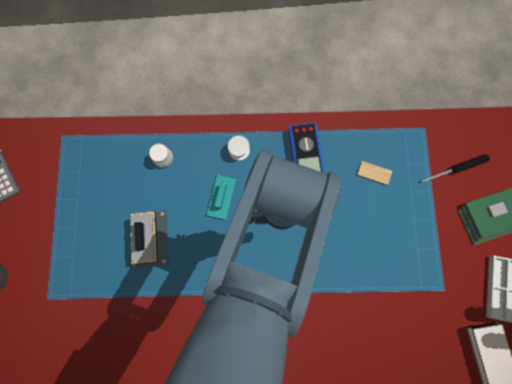

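The pictures show a straight pile on the block at side crop (330,320). The fin is upright, the arm is clear, and the bystanders haven't moved.

```bash
python3 -c "
from rig import job_done; print(job_done())"
```

```text
the job is handed in; nothing more can be done
None
```

The phone, the larger plywood board and the grey steel weight are piled on the gluing block in that order. I released each piece before fetching the next, and the job was handed in at about 36 s of the 72 s allowed.

| Piece | Centre (mm) | Yaw | Camera |
|---|---|---|---|
| Block | (513.3, 265.3) | 4.6° | top |
| Phone | (513.2, 265.3) | 4.7° | top, before the board went on |
| Board | (513.5, 265.0) | 4.0° | top, before the weight went on |
| Weight plate | (513.9, 265.3) | 4.5° | top, at the end |

- **Heights:** the board's top was at 63 mm and the plate's top at 73 mm, as expected for a flush pile.
- **Gentleness:** setting the board down pressed on the phone with about 5 N. The phone and the weight showed only slight contact.
- **Disagreements:** the side camera agreed to within about 1 mm and 0.6°. I couldn't re-measure the phone once it was covered; the last fit there was not usable. In the last side picture it still looks lined up.
- **Bystanders:** the multimeter, spool, jar, turquoise weight and small board looked unmoved in the last top picture. The arm partly hid the multimeter there.

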